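Close the UV steriliser and set its timer

ROBOT

A 6-joint arm with a two-finger parallel gripper is mounted at the origin on a cart in front of the work surface, level with it; the furniture and walls round the work are solid. World frame = base frame: x ahead of the robot, y to its left, z up, the work surface at z = 0. Lengths are in m, angles in rad, forces in N, time in s.
With the tool pointing down it reaches from about 0.225 to 0.725 m from the base axis. Payload 3.1 kg.
Tool frame: the origin (TCP) lies at the centre of the arm's flange, where the gripper is bolted on; the fingertips stand 173 mm ahead of it and the grasp point (between the pads) lies 155 mm ahead of it; z points along the fingers, y is the line along which they close (so a half turn about z gives the same grasp; the last joint's range is limited). The gripper opens to 85 mm and grips with 20 to 120 N. Pads are 22 mm wide; open, the fingers measure 114 mm over their backs; the gripper's body (76 mm by 85 mm) begins 54 mm behind the grasp point. The pads swing forward as they close: fully open they stand 13 mm farther back than shut.
Start: joints at [0.994, 0.048, 0.099, 1.622, 0, 1.443], TCP at [0.228, 0.473, 0.405] pointing down, gripper open.
Joint ranges: [-2.91, 2.91], [-0.99, 1.94], [-1.21, 1.42], [-2.12, 2.29], [-1.49, 1.47], [-3.14, 3.14]. Speed limits (rad/s): [2.79, 2.79, 3.14, 3.14, 3.14, 3.14].

INTERFACE

Orientations are given as [roll, pitch, yaw] about the fixed x, y, z axes, in that order (R = Rz(yaw) Ry(pitch) Rx(roll)).
In Python, from station import arm gives the robot as it stands. The module is installed in compiled form; this text tells all that it offers.
- The arm moves only by the shell command python3 -m inch 'ROWS' [OPENING]. ROWS is JSON, one flat list of numbers, 6 for each row, row after row: the shift along the world's x, y, z in units of 0.03 m (1.0 is 0.03 m), then the turn, a rotation vector about the world's x, y, z in units of 0.08 rad (1.0 is 0.08 rad). In form: [dx, dy, dz, ax, ay, az, dx, dy, dz, ax, ay, az, ...]. A call has 1 to 12 rows; each row shifts and turns the commanded pose from where the row before left it; what a row does not reach is not made up. A row lasts 1/10 s, in which the tool goes at most 50 mm and 8.59 degrees, less where a joint would pass 70% of its speed; a pose out of reach is approached as far as the arm can. A call with a number of a shift or a turn outside -1 to 1 is refused whole. A call with a gripper value outside its range is refused whole. OPENING is the gripper command: -1 is fully open, 1 is shut, values between are in proportion, set as the call begins (- or left out, the last holds). The fingers move at their own pace and stop on an object; the grip force is fixed at half the most. Time passes only in rows, so rows that do not move let the fingers close. It gives the time, the measured TCP pose, the force, the opening and the grip force at its end, in the units of the state.
- arm.get_state(): the state, without advancing time (a new reading comes with each control period).
- arm.camera(name): name is "scene" or "top" or "wrist"; returns a dict with "frame" (420x560x3 uint8, blue, green, red), "z_map" (420x560 float32, m along the optical axis (not along the pixel's ray), 0 where there is no reading), "camera_matrix" (3x3 intrinsics, pixels), "eye" and "rotation" of the camera in the world. Camera axes: x right, y down, z forward; pixel columns grow to the right and rows downward; lengths in m; the calibration is good to about 2 mm. A picture is of the moment at which its call begins.
- arm.hand_in(): hands the job in; it is judged then, once.
The state is a dict: "time_s": time; "joints": joint angles; "qd": joint speeds; "effort": joint torques, N m; "position": TCP position; "eef_rot": TCP orientation; "wrist_force": force on the tool from outside, world axes, zero at the start; "ft_torque": the same for the moment, N m; "opening": finger opening in m; "finger_force": force on a finger pad.
Only numpy, scipy, OpenCV 4.12 (cv2) and the standard library are available. Lean on these libraries where they do the work, as an engineer would, in place of code of your own. Each camera call takes 0.05 s, during which the arm holds its last target. There are 200 camera calls.

TASK

Sterilise the tools in the mint tub: set the lid, which has a black handle, onto the tub without dropping it, press it down until both side latches have snapped over it, and let go. Then take the lid again by the aluminium timer knob in the middle of its double control and turn that clockwise until its red pointer stands at the red dot, while the black power ring round it stays at its wide blue mark all the time. Leave the things standing around where they are.

Things in the scene. Friction and masses are not known exactly. Their poses are not given: they have to be found in the camera images.
- tub_mouth (a point): centre of the mouth of the steriliser tub at rim height, 85 mm above the worktop. The tub cannot move: an open mint box 206 (x) x 122 (y) x 85 mm with 5 mm walls, mouth 196 x 112 mm, low tools on its floor. x along its length, z up
- tub_latch (a point): nose tip of the +y side's grey spring latch (at tub_mouth +60 mm in y, +8 mm in z); its like is at -y. Each is 36 mm wide, sits mid-side at y 60 to 77 mm and rises 33 mm above the rim. The lid's lip pushes the sloping noses aside and they snap back over it. Laid on loosely the lid stops 4 to 15 mm too high, perhaps tilted; a push of 5 to 15 N on its handle snaps it home and it stays held. Axes as tub_mouth
- lid_seat (a point): centre of the underside of the lid's lip; meets tub_mouth when the lid is home (either way round). Lip 210 (x) x 126 (y) x 4 mm; below it a skirt 190 x 109 mm, 18 mm deep (its lowest 10 mm taper to 180 x 99 mm) goes into the mouth. The deck's top is 14 mm above this point. x along the lid from the double control to the handle, z up
- lid_handle (a point): centre of the grip bar of the lid's black bridge handle: bar 14 mm thick (lid's x), 14 mm high, 92 mm long (lid's y, posts at its ends), 22 mm of room under it. It is 20 mm from the lid's middle towards +x and 43 mm above lid_seat, nearly over the centre of mass. Axes as lid_seat
- timer_axis (a point): on the axis of the double control, 56 mm from the lid's middle towards -x, 44 mm above lid_seat. Inner timer knob: aluminium cylinder 29 mm across, reaching from 15 mm below to 12 mm above this point (lowest 5 mm: a 31 mm foot), red pointer on top. Outer power ring: black, 58 mm across, 13 mm high, its top 16 mm below this point. They turn independently. Axes as lid_seat
- uv_lid: the whole pale grey lid, 0.37 to 0.5 kg with the double control; origin 18 mm below lid_seat, same axes. At the start it lies right way up on the worktop, on its skirt
- timer_knob (a joint): timer setting, rad, growing clockwise seen from above, range 0 to 3.0: at 0 the red pointer points to the handle (the lid's +x), at 2.2 to the red dot on the dial plate. Stays where it is left; friction torque 0.04 N m
- power_ring (a joint): power setting, rad, growing clockwise seen from above, range -1 to 1: at 0 its blue line stands at the wide blue mark (on the lid's +y side), where it is at the start within 0.04. Turns easily (0.02 N m) and stays where it is left
- serum_bottle: bystander: loose amber pump bottle, 52 mm wide, 157 mm high; origin at the centre of its underside
- cream_pot: bystander: loose cream-coloured pot with a black lid, 61 mm wide, 48 mm high; origin at the centre of its underside
- clipper: bystander: loose black hair clipper lying down, 200 x 49 x 41 mm, long along its y; origin at the centre of its underside
- comb_glass: bystander: loose clear jar, 86 mm wide, 150 mm high, with a yellow comb standing in it to 260 mm; origin at the centre of its underside

How it is judged:
By the outcome, as a careful person would: the job done as asked, in the order asked, and still so for the second after the job is handed in, with the robot touching nothing.
It also fails if it takes over 61 s, if anything falls off the work surface, if the arm or the gripper's body presses on something with over 40 N, if the wrist force passes 120 N, or if a joint passes its speed limit or range.

## Working session

There is one attempt and no reset: what is moved stays moved. The work goes in short steps, Python scripts to look and compute and a shell command to move; the robot and the scene stay as the last step left them, time stands still between calls to the robot, and variables do not carry over. Pictures are saved under pics/ and viewed, at most 10 in all, crops included, and the job is handed in when it is done.

```bash
mkdir -p pics
cat > h.py <<'E'
import numpy as np, cv2
from station import arm
def pts(c):
    z=c["z_map"];K=np.array(c["camera_matrix"]);h,w=z.shape
    u,v=np.meshgrid(np.arange(w),np.arange(h))
    p=np.stack([(u-K[0,2])/K[0,0]*z,(v-K[1,2])/K[1,1]*z,z],-1)
    P=p@np.array(c["rotation"]).T+np.array(c["eye"]); P[z==0]=np.nan
    return P
E
python3 - <<'E'
from h import *
fs=[]
for n in ["scene","top"]:
    c=arm.camera(n); np.save(n+'.npy',c,allow_pickle=True); cv2.imwrite(f'pics/{n}.png',c["frame"]); print(n,c["eye"],np.round(c["rotation"],3).tolist(),np.round(c["camera_matrix"],1).tolist())
print(arm.get_state())
E
```

```text
scene [ 0.0641293  -1.00031925  1.24816515] [-2.379, -0.013, -0.452] [[515.7, 0.0, 284.6], [0.0, 515.7, 210.8], [0.0, 0.0, 1.0]]
top [ 0.33173178 -0.01005273  1.64536504] [-2.989, -0.0, -1.545] [[473.0, 0.0, 277.9], [0.0, 473.0, 204.1], [0.0, 0.0, 1.0]]
{'time_s': 0.1, 'joints': array([9.94221964e-01, 4.86811731e-02, 9.77281563e-02, 1.62199593e+00,
       6.38716749e-06, 1.44302725e+00]), 'qd': array([-2.13505994e-04,  8.57773953e-05,  2.80007739e-03, -3.53938462e-04,
       -7.77126279e-04, -1.07060435e-03]), 'effort': array([ 3.29725801e-03, -3.39850044e+01,  3.20936215e+01,  1.57922128e-02,
       -6.40003464e-05,  3.66324230e-06]), 'position': array([0.22768429, 0.47284989, 0.40361827]), 'eef_rot': array([-3.13945840e+00, -2.80624938e-04,  2.69278706e+00]), 'wrist_force': array([ 0.69774599, -0.44887183, -0.54430727]), 'ft_torque': array([ 0.00995493, -0.00729448, -0.06392336]), 'finger_force': 0.0, 'opening': 0.0846701679541629}
```

View pics/top.png

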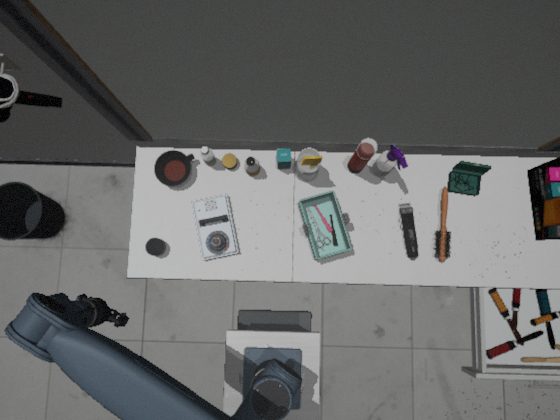

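View pics/scene.png

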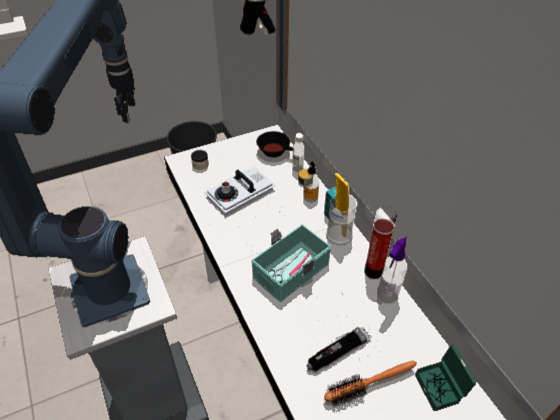

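Top view: lid at about (215,228) with its handle at (214,220) and dial at (217,241). The tub is at (326,226) with latches at (304,229) and (347,218). Next I measure these.

```bash
sed -i 's/np.array(c\["rotation"\]).T/Rm(c).T/' h.py
cat >> h.py <<'E'
from scipy.spatial.transform import Rotation as R
def Rm(c):
    r=np.array(c["rotation"]); return r if r.ndim==2 else R.from_euler('xyz',r).as_matrix()
def rect(m,P,lab):
    q=P[m][:,:2].astype(np.float32); r=cv2.minAreaRect(q); print(lab,len(q),'z',np.nanmedian(P[m][:,2]).round(4),'rect',np.round(r[0],4),np.round(r[1],4),round(r[2],2)); return r
E
python3 - <<'E'
from h import *
c=np.load('top.npy',allow_pickle=True).item(); P=pts(c); f=c["frame"]
print('table z',np.nanmedian(P[180:270,255:285,2]), 'lid/table corner', P[262,180],P[155,180])
X,Y,Z=P[...,0],P[...,1],P[...,2]
u,v=np.meshgrid(np.arange(560),np.arange(420))
box=(u>185)&(u<245)&(v>188)&(v<264)
rect(box&(Z>0.012)&(Z<.1),P,'lid all'); rect(box&(Z>0.045)&(Z<.1),P,'lid hi')
hb=box&(Z>0.05)&(v<229); rect(hb,P,'handle'); rect(box&(Z>0.06)&(v>229),P,'knob')
rect(box&(Z>0.038)&(v>229),P,'ring')
bt=(u>290)&(u<360)&(v>180)&(v<268)
hsv=cv2.cvtColor(f,cv2.COLOR_BGR2HSV); mint=(hsv[...,0]>70)&(hsv[...,0]<95)&(hsv[...,1]>50)
rect(bt&mint&(Z>.075)&(Z<.092),P,'tub rim'); 
L=bt&(Z>.095)
n,l,st,ce=cv2.connectedComponentsWithStats(L.astype(np.uint8))
for i in range(1,n):
    if st[i,4]>4: print(ce[i],st[i,4],np.nanmean(P[l==i],0),np.nanmax(P[l==i][:,2]))
for s,(a,b,d,e) in dict(lid=(180,182,250,270),tub=(285,175,365,270)).items():
    pass
im=np.hstack([cv2.resize(f[180:270,180:250],None,fx=5,fy=5,interpolation=2),cv2.resize(f[180:270,288:362],None,fx=5,fy=5,interpolation=2)])
cv2.imwrite('pics/crop1.png',im)
E
```

```text
table z -0.0011855567622534036 lid/table corner [0.37364112 0.32887925 0.00090742] [0.74351382 0.34251408 0.03803752]
lid all 2200 z 0.0312 rect [0.5096 0.2165] [0.2357 0.1258] 13.37
lid hi 253 z 0.0653 rect [0.4697 0.2074] [0.1096 0.0901] 12.08
handle 116 z 0.066 rect [0.5162 0.2174] [0.0145 0.0902] 12.55
knob 63 z 0.0745 rect [0.4418 0.2003] [0.0265 0.0265] 64.58
ring 233 z 0.0461 rect [0.4457 0.204 ] [0.0834 0.1002] 12.46
tub rim 162 z 0.0827 rect [ 0.5079 -0.1605] [0.2054 0.1219] 17.43
[345.38095238 217.88888889] 63 [ 0.52823597 -0.22623592  0.10761047] 0.12127894954281859
[305.02222222 230.02222222] 45 [ 0.48484472 -0.09478106  0.10875681] 0.12340437529238213
```

View pics/crop1.png

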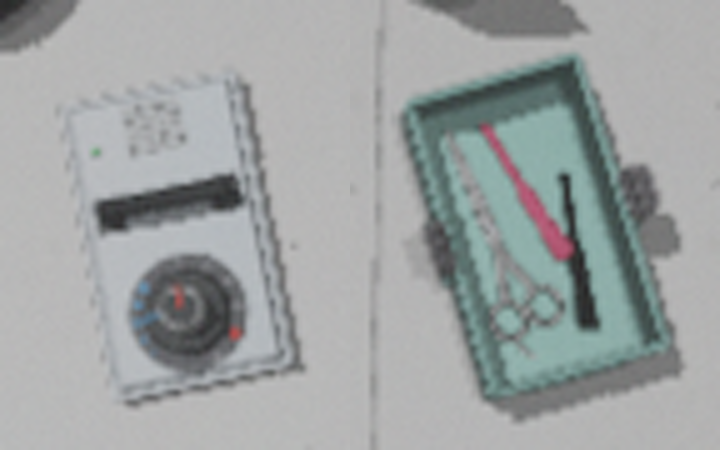

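Lid: handle (0.516,0.217), knob (0.442,0.200), so the yaw is about 12.8° and the spacing of 76 mm matches. Tub: centre (0.508,-0.1605), yaw 17.4°, size matches. I go above the handle and look.

```bash
python3 -m inch '[0.8,-0.71,0,0,0,-0.94,0.8,-0.71,0,0,0,-0.94,0.8,-0.71,0,0,0,-0.94,0.8,-0.71,0,0,0,-0.94,0.8,-0.71,0,0,0,-0.94,0.8,-0.71,0,0,0,-0.94,0.8,-0.71,0,0,0,-0.94,0.8,-0.71,0,0,0,-0.94,0.8,-0.71,0,0,0,-0.94,0.8,-0.71,0,0,0,-0.94,0.8,-0.71,0,0,0,-0.94,0.8,-0.71,0,0,0,-0.94]' 0
python3 -m inch '[0,0,-0.8,0,0,0,0,0,-0.8,0,0,0,0,0,-0.8,0,0,0,0,0,0,0,0,0,0,0,0,0,0,0]'
python3 - <<'E'
from h import *
c=arm.camera("wrist"); cv2.imwrite('pics/w1.png',c["frame"]); np.save('w1.npy',c,allow_pickle=True)
s=arm.get_state(); print(s["position"],s["eef_rot"],s["joints"])
P=pts(c); Z=P[...,2]; m=(Z>.055)&(Z<.075)
n,l,st,ce=cv2.connectedComponentsWithStats(m.astype(np.uint8))
for i in range(1,n):
    if st[i,4]>300: print(ce[i],st[i]); rect((l==i),P,i)
E
```

```text
time_s: 1.3
position: [0.5165, 0.2164, 0.404]
eef_rot: [-3.14, -0.0, 1.787]
wrist_force: [-0.1, 0.1, -0.4]
opening: 0.0429
finger_force: 0.0
time_s: 1.8
position: [0.5155, 0.2173, 0.3321]
eef_rot: [-3.139, 0.0, 1.79]
wrist_force: [-0.3, 0.5, 0.6]
opening: 0.0425
finger_force: 0.0
[0.5158952  0.21749283 0.33348391] [ 3.14094769e+00 -1.67944855e-05  1.79047720e+00] [ 2.79199789e-01  1.33477031e-01  4.92692010e-02  1.48594367e+00
 -2.16002825e-05  1.63031525e+00]
[286.35765983 212.2424608 ] [ 278  162   17  104 1658]
1 1658 z 0.0665 rect [0.5172 0.2161] [0.0135 0.0904] 13.16
[196.80198915 218.26220615] [ 177  199   41   40 1106]
2 1106 z 0.0738 rect [0.444  0.1983] [0.0289 0.0297] 81.67
[523.41094421 236.00214592] [506 218  54  48 932]
3 932 z 0.0659 rect [0.7239 0.2421] [0.0411 0.0202] 77.35
[536.85351666 334.25806452] [ 507  283   53   98 1891]
4 1891 z 0.0645 rect [0.7798 0.1532] [0.1046 0.0042] 89.79
```

View pics/w1.png

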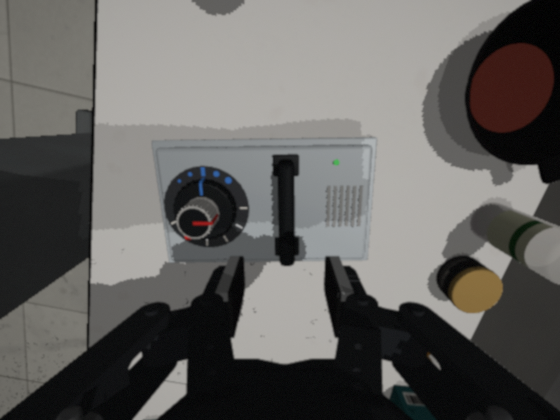

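Wrist view: handle at (286,212), knob at (197,218) with its pointer towards the handle, blue line at its mark. Pose agrees within 1–2 mm. I descend, grip and lift a little.

```bash
python3 -m inch '[0.04,-0.04,-0.7,0,0,0.12,0,0,-0.7,0,0,0,0,0,-0.7,0,0,0,0,0,-0.7,0,0,0,0,0,-0.6,0,0,0,0,0,-0.5,0,0,0,0,0,0,0,0,0,0,0,0,0,0,0]'
python3 -m inch '[0,0,0,0,0,0,0,0,0,0,0,0,0,0,0,0,0,0,0,0,0,0,0,0,0,0,0,0,0,0,0,0,0,0,0,0]' 1
python3 -m inch '[0,0,0.2,0,0,0,0,0,0.3,0,0,0,0,0,0.5,0,0,0,0,0,0,0,0,0,0,0,0,0,0,0]'
```

```text
time_s: 2.65
position: [0.5174, 0.2164, 0.2167]
eef_rot: [3.14, -0.0, 1.8]
wrist_force: [-0.5, -0.7, 0.3]
opening: 0.0427
finger_force: 0.0
time_s: 3.25
position: [0.5176, 0.2164, 0.2174]
eef_rot: [3.139, -0.0, 1.8]
wrist_force: [-0.8, 0.1, 5.8]
opening: 0.0128
finger_force: 60.4
time_s: 3.75
position: [0.5174, 0.2163, 0.2466]
eef_rot: [3.14, -0.0, 1.8]
wrist_force: [-0.3, -0.6, -3.8]
opening: 0.0129
finger_force: 58.9
```

```bash
python3 -m inch '[0,0,0.6,0,0,0,0,0,0.9,0,0,0,0,0,0.9,0,0,0,0,0,0.9,0,0,0,0,0,0.9,0,0,0,0,-0.3,0.6,0,0,0,0,-0.5,0.3,0,0,0,0,-0.7,0,0,0,0,0,-0.8,0,0,0,0,0.04,-0.8,0,0,0,0.1,0.04,-0.8,0,0,0,0.1]'
python3 -m inch '[0.04,-0.8,0,0,0,0.1,0.04,-0.8,0,0,0,0.1,0.04,-0.8,0,0,0,0.1,0.04,-0.8,0,0,0,0.1,0.04,-0.8,0,0,0,0.1,0.04,-0.8,0,0,0,0.1,0,-0.8,0,0,0,0.1,0,-0.8,0,0,0,0,0,-0.8,0,0,0,0,0,-0.7,0,0,0,0,0,-0.46,0,0,0,0]'
python3 -m inch '[0,-0.2,0,0,0,0,0,0,0,0,0,0,0,0,0,0,0,0]'
python3 - <<'E'
from h import *
for n in ["wrist","top","scene"]:
    c=arm.camera(n); np.save(n+'2.npy',c,allow_pickle=True); cv2.imwrite(f'pics/{n}2.png',c["frame"])
s=arm.get_state(); print(s["position"],s["eef_rot"],s["joints"],s["wrist_force"],s["ft_torque"])
c=np.load('wrist2.npy',allow_pickle=True).item();P=pts(c);Z=P[...,2]
for v in range(20,420,40): print(v,np.round(Z[v,10:560:50],3))
E
```

```text
time_s: 4.85
position: [0.519, 0.0976, 0.3973]
eef_rot: [-3.139, -0.0, 1.816]
wrist_force: [0.1, 0.2, -4.5]
opening: 0.013
finger_force: 59.0
time_s: 5.95
position: [0.5259, -0.1536, 0.3972]
eef_rot: [-3.139, -0.001, 1.87]
wrist_force: [0.0, 0.2, -4.5]
opening: 0.0129
finger_force: 59.1
time_s: 6.25
position: [0.5265, -0.1571, 0.3985]
eef_rot: [-3.141, -0.001, 1.872]
wrist_force: [0.0, -0.1, -3.4]
opening: 0.0125
finger_force: 59.1
[ 0.52665357 -0.15671849  0.39881744] [ 3.14140897e+00 -3.09883534e-04  1.87331463e+00] [-4.11377022e-01  1.10838569e-01  1.54157049e-01  1.61417888e+00
  3.54490950e-04  8.56901022e-01] [ 0.45621742  0.48457272 -4.64620086] [ 0.02661023  0.00398583 -0.01630118]
20 [-0.09  -0.181 -0.316 -0.    -0.001 -0.    -0.    -0.001 -0.002 -0.001
  0.035]
60 [-0.8   -0.188 -0.332 -0.001 -0.    -0.002 -0.001 -0.001 -0.001 -0.001
 -0.001]
100 [-0.805 -0.8   -0.797 -0.002  0.001 -0.001  0.    -0.001 -0.001  0.
 -0.001]
140 [-0.797 -0.802 -0.804  0.08   0.084  0.092  0.084  0.083 -0.018 -0.001
  0.079]
180 [-0.803 -0.801  0.213  0.212  0.212  0.212  0.213  0.213  0.212  0.098
  0.144]
220 [-0.8   -0.798  0.214  0.219  0.213  0.213  0.213  0.213  0.213  0.125
  0.144]
260 [-0.797 -0.799  0.226  0.23   0.214  0.236  0.235  0.212  0.213  0.013
  0.164]
300 [-0.8   -0.803  0.255  0.227  0.271  0.272  0.271  0.27   0.211  0.046
  0.113]
340 [-0.802 -0.797 -0.001  0.293  0.279  0.29   0.294  0.28   0.292  0.078
  0.131]
380 [-0.11   0.306  0.307  0.295  0.312  0.306  0.306  0.311  0.296  0.307
  0.307]
```

View pics/wrist2.png

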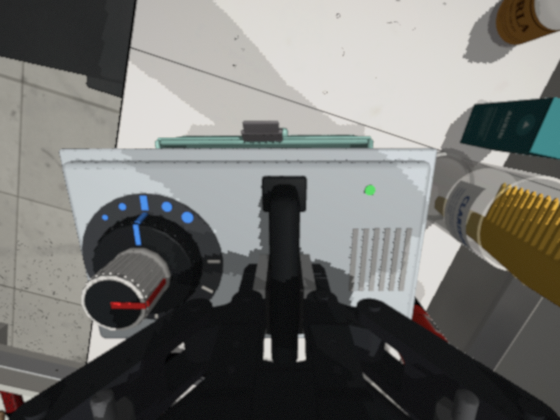

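Wrist view: lid held level over the tub, with the tub's +y rim and latch visible behind it at (262,135). I work out the relative alignment from this view.

Run:
```python
from h import *
c=np.load('wrist2.npy',allow_pickle=True).item();P=pts(c);Z=P[...,2];f=c["frame"]
hsv=cv2.cvtColor(f,cv2.COLOR_BGR2HSV); mint=(hsv[...,0]>70)&(hsv[...,0]<95)&(hsv[...,1]>50)
v,u=np.mgrid[:420,:560]
m=mint&(Z>.072)&(Z<.092)&(v>120)&(v<160)&(u<400)
def line(q):
    vx,vy,x0,y0=cv2.fitLine(q.astype(np.float32),cv2.DIST_HUBER,0,.01,.01).ravel(); 
    if vx<0: vx,vy=-vx,-vy
    return np.degrees(np.arctan2(vy,vx)),np.array([x0,y0]),np.array([-vy,vx])
# outer edge: uppermost rim pixel per column
def upper(m,ulo,uhi):
    o=[]
    for x in range(ulo,uhi):
        w=np.where(m[:,x])[0]
        if len(w): o.append(P[w[0],x])
    return np.array(o)
rim=np.vstack([upper(m,165,235),upper(m,292,365)]); a,p,n=line(rim[:,:2]); print('rim',a,np.median(rim[:,2]),'u range',np.where(m.any(0))[0][[0,-1]])
for off in (.061,): print('  tub centre offset of est along n:', (p-np.array([.5079,-.1605]))@n)
d=(Z>.195)&(Z<.225)&(v<175)
le=upper(d,90,400); al,pl,nl=line(le[:,:2]); print('lid edge',al,np.median(le[:,2]))
s=arm.get_state();t=s["position"][:2]
print(' lid edge dist from tcp',(pl-t)@nl)
for r in (140,142): 
    w=np.where(m[r])[0]; print('rim row ends',P[r,w[0]],P[r,w[-1]])
# scene & top: lid deck rect, tub latches
c=np.load('top2.npy',allow_pickle=True).item();P=pts(c);Z=P[...,2];v,u=np.mgrid[:420,:560]
# scene view tub rim from first picture as a second opinion
c=np.load('scene.npy',allow_pickle=True).item();P=pts(c);Z=P[...,2]
hsv=cv2.cvtColor(c["frame"],cv2.COLOR_BGR2HSV); mint=(hsv[...,0]>70)&(hsv[...,0]<95)&(hsv[...,1]>50)
v,u=np.mgrid[:420,:560]; rect(mint&(Z>.076)&(Z<.095)&(u>245)&(u<335)&(v>220)&(v<300),P,'scene rim')
```

```text
rim 17.767738 0.07954840092695775 u range [157 371]
  tub centre offset of est along n: 0.059180595264592614
lid edge 17.311012 0.2013153716979626
 lid edge dist from tcp 0.06133927332219892
rim row ends [ 0.39611376 -0.13638134  0.08312376] [ 0.58677632 -0.07688427  0.08457821]
rim row ends [ 0.39623518 -0.13812968  0.08495831] [ 0.58739818 -0.07857985  0.08483033]
scene rim 412 z 0.0817 rect [ 0.5065 -0.1666] [0.2109 0.126 ] 17.1
```

```bash
python3 -m inch '[0.01,0.07,-0.5,0,0,0,0,0,-0.8,0,0,0,0,0,-0.7,0,0,0,0,0,-0.4,0,0,0,0,0,-0.1,0,0,0,0,0,0,0,0,0,0,0,0,0,0,0]'
python3 -m inch '[0,0,-0.1,0,0,0,0,0,-0.1,0,0,0,0,0,-0.1,0,0,0,0,0,-0.1,0,0,0,0,0,-0.1,0,0,0,0,0,0,0,0,0]'
python3 -m inch '[0,0,-0.1,0,0,0,0,0,-0.1,0,0,0,0,0,-0.1,0,0,0,0,0,0,0,0,0]'
python3 - <<'E'
from h import *
s=arm.get_state(); print(s["position"],s["eef_rot"],s["wrist_force"],s["ft_torque"])
c=arm.camera("scene"); np.save('scene3.npy',c,allow_pickle=True); cv2.imwrite('pics/scene3.png',cv2.resize(c["frame"][170:310,200:380],None,fx=4,fy=4,interpolation=2))
E
```

```text
time_s: 7.1
position: [0.5273, -0.1556, 0.3251]
eef_rot: [3.14, 0.002, 1.872]
wrist_force: [0.0, -1.0, -4.6]
opening: 0.0129
finger_force: 59.0
time_s: 7.7
position: [0.5266, -0.1554, 0.3079]
eef_rot: [-3.14, -0.001, 1.872]
wrist_force: [-0.5, -0.6, -4.3]
opening: 0.0131
finger_force: 59.0
time_s: 8.1
position: [0.5269, -0.1557, 0.2994]
eef_rot: [-3.141, 0.0, 1.872]
wrist_force: [0.1, -0.3, -3.3]
opening: 0.0128
finger_force: 59.1
[ 0.526914   -0.15566285  0.299385  ] [-3.14138350e+00  4.66520019e-04  1.87188981e+00] [ 0.05760027 -0.30833535 -3.25656783] [-0.22990257 -0.06130271  0.03473214]
```

View pics/scene3.png

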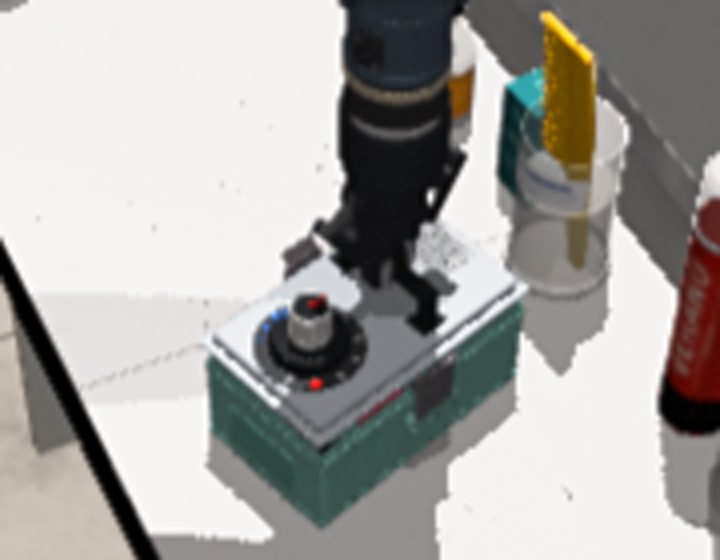

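The lid stands over the tub, skirt just at the rim, with both latches outside it. I continue slowly, watching force and torque.

```bash
S='python3 -c "from station import arm;s=arm.get_state();print(s[\"position\"].round(4),s[\"wrist_force\"].round(1),s[\"ft_torque\"].round(2),s[\"eef_rot\"].round(3))"'
python3 -m inch '[0,0.04,0,0,0,0,0,0,0,0,0,0]' >/dev/null; eval $S
python3 -m inch '[0,0,-0.1,0,0,0,0,0,-0.1,0,0,0,0,0,0,0,0,0]' >/dev/null; eval $S
python3 -m inch '[0,0,-0.1,0,0,0,0,0,0,0,0,0]'>/dev/null; eval $S
```

```text
[ 0.527  -0.1545  0.2999] [ 0.1 -1.9 -4.4] [-0.39 -0.    0.13] [-3.142e+00  1.000e-03  1.872e+00]
[ 0.5274 -0.1547  0.2947] [ 1.5 -2.9 -0.3] [-0.54 -0.18  0.04] [3.140e+00 2.000e-03 1.872e+00]
[ 0.5276 -0.1548  0.2919] [ 2.4 -3.6  3.1] [-0.58 -0.18  0.06] [3.139e+00 3.000e-03 1.872e+00]
```

```bash
S='python3 -c "from station import arm;s=arm.get_state();print(s[\"position\"].round(4),s[\"wrist_force\"].round(1),s[\"ft_torque\"].round(2),s[\"eef_rot\"].round(3))"'
python3 -m inch '[0.02,-0.07,0,0,0,0,0,0,0,0,0,0]' >/dev/null; eval $S
python3 -m inch '[0,0,-0.08,0,0,0,0,0,0,0,0,0]' >/dev/null; eval $S
python3 -m inch '[0,0,-0.08,0,0,0,0,0,0,0,0,0]'>/dev/null; eval $S
```

```text
[ 0.5275 -0.1561  0.29  ] [ 1.7 -0.7 -1.8] [-0.31 -0.35  0.1 ] [-3.142e+00 -2.000e-03  1.872e+00]
[ 0.5272 -0.1562  0.287 ] [ 0.5 -1.  -3.4] [-0.33 -0.29  0.06] [-3.140e+00 -2.000e-03  1.872e+00]
[ 0.5269 -0.1561  0.2846] [ 0.7 -1.4 -4.2] [-0.1  -0.13  0.05] [-3.140e+00 -2.000e-03  1.872e+00]
```

```bash
S='python3 -c "from station import arm;s=arm.get_state();print(s[\"position\"].round(4),s[\"wrist_force\"].round(1),s[\"ft_torque\"].round(2),s[\"eef_rot\"].round(3),s[\"opening\"])"'
for i in 1 ; do python3 -m inch '[0,0,-0.08,0,0,0,0,0,0,0,0,0]' >/dev/null; eval $S; done
python3 -m inch '[0,0,-0.08,0,0,0,0,0,0,0,0,0]' >/dev/null; eval $S
python3 -m inch '[0,0,-0.08,0,0,0,0,0,0,0,0,0]'>/dev/null; eval $S
python3 - <<'E'
from h import *
c=arm.camera("scene"); cv2.imwrite('pics/scene4.png',cv2.resize(c["frame"][220:310,230:350],None,fx=6,fy=6,interpolation=2))
E
```

```text
[ 0.5268 -0.156   0.2845] [-4.6  0.8  4.4] [0.19 0.72 0.02] [-3.141e+00 -1.000e-03  1.872e+00] 0.01255558745183441
[ 0.5267 -0.1559  0.2845] [-7.8  2.2 12. ] [0.55 1.59 0.01] [-3.141 -0.     1.872] 0.012766418017992543
[ 0.5265 -0.1558  0.2845] [-11.3   4.2  21.7] [0.78 2.3  0.05] [3.141e+00 1.000e-03 1.872e+00] 0.012795823309375912
```

View pics/scene4.png

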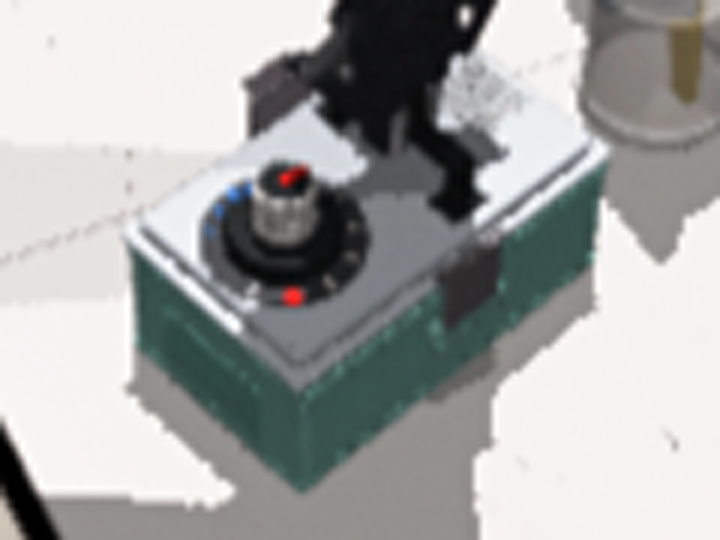

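Lid sits flush on the rim with both latches standing over its edges. I relieve the press, test the hold with a faint pull, then release.

```bash
S='python3 -c "from station import arm;s=arm.get_state();print(s[\"position\"].round(4),s[\"wrist_force\"].round(1),s[\"ft_torque\"].round(2),s[\"eef_rot\"].round(3),s[\"opening\"])"'
python3 -m inch '[0,0,0.12,0,0,0,0,0,0.12,0,0,0,0,0,0,0,0,0]' >/dev/null; eval $S
python3 -m inch '[0,0,0.06,0,0,0,0,0,0,0,0,0]' >/dev/null; eval $S
```

```text
[ 0.5274 -0.1563  0.285 ] [ 0.  -0.1 -4.1] [-0.01 -0.03 -0.05] [-3.141e+00 -1.000e-03  1.872e+00] 0.0125772575184707
[ 0.5271 -0.1562  0.2858] [-0.3  0.1 -6.7] [-0.02 -0.06 -0.02] [-3.139e+00 -2.000e-03  1.872e+00] 0.012425367222080414
```

```bash
python3 -m inch '[0,0,-0.04,0,0,0,0,0,0,0,0,0]'
python3 -m inch '[0,0,0,0,0,0,0,0,0,0,0,0,0,0,0,0,0,0,0,0,0,0,0,0]' 0
python3 -m inch '[0,0,0.2,0,0,0,0,0,0.4,0,0,0,0,0,0.8,0,0,0,0,0,0.8,0,0,0,0,0,0.8,0,0,0,0,0,0.5,0,0,0]'
python3 -m inch '[-0.3,-0.1,0,0,0,0.9,-0.3,-0.1,0,0,0,0.9,-0.3,-0.1,0,0,0,0.9,-0.3,-0.1,0,0,0,0.9,-0.3,-0.1,0,0,0,0.9,-0.3,-0.1,0,0,0,0.9,-0.3,-0.1,0,0,0,0.9,-0.32,-0.06,0,0,0,0.9,0,0,0,0,0,0.9,0,0,0,0,0,0.9,0,0,0,0,0,0.9,0,0,0,0,0,0.9]'
python3 -m inch '[0,0,0,0,0,0,0,0,0,0,0,0]'
python3 - <<'E'
from h import *
for n in ["wrist","top","scene"]:
    c=arm.camera(n); np.save(n+'5.npy',c,allow_pickle=True); cv2.imwrite(f'pics/{n}5.png',c["frame"])
s=arm.get_state(); print(s["position"],s["eef_rot"],s["joints"])
c=np.load('wrist5.npy',allow_pickle=True).item();P=pts(c);Z=P[...,2]
m=(Z>.134)&(Z<.15)&(np.hypot(P[...,0]-.4546,P[...,1]+.179)<.03)
rect(m,P,'knob top'); print(cv2.minEnclosingCircle(P[m][:,:2].astype(np.float32)))
t=np.array([.954,.3]);n=np.array([-.3,.954])
C=np.array([.5079,-.1613]); d=P[...,:2]-C; x=d@t;y=d@n
k=(Z>.09)&(Z<.115)&(abs(x)<.1)&(abs(y)<.055)
A=np.c_[x[k],y[k],np.ones(k.sum())]; sol=np.linalg.lstsq(A,Z[k],rcond=None)[0]; r=abs(A@sol-Z[k])<.003; sol=np.linalg.lstsq(A[r],Z[k][r],rcond=None)[0]; print('deck plane',sol,k.sum())
E
```

```text
time_s: 10.8
position: [0.5273, -0.1564, 0.2858]
eef_rot: [-3.141, -0.001, 1.872]
wrist_force: [-0.5, -0.5, -7.3]
opening: 0.0129
finger_force: 59.4
time_s: 11.2
position: [0.5279, -0.1566, 0.2878]
eef_rot: [3.14, 0.002, 1.872]
wrist_force: [-0.3, 0.3, -0.0]
opening: 0.0425
finger_force: 0.0
time_s: 11.8
position: [0.5277, -0.1565, 0.3953]
eef_rot: [3.138, 0.003, 1.872]
wrist_force: [-0.3, 0.5, 0.2]
opening: 0.0429
finger_force: 0.0
time_s: 13.0
position: [0.4549, -0.1792, 0.393]
eef_rot: [-3.141, 0.002, 2.739]
wrist_force: [-0.4, 0.3, 0.1]
opening: 0.0426
finger_force: 0.0
time_s: 13.2
position: [0.4549, -0.1792, 0.3924]
eef_rot: [-3.141, 0.001, 2.735]
wrist_force: [0.0, -0.4, -0.3]
opening: 0.0429
finger_force: 0.0
[ 0.45492141 -0.17919621  0.39185662] [-3.14152735e+00  4.79227388e-04  2.73522414e+00] [-5.12494114e-01 -4.87805645e-02 -2.31259840e-02  1.59596746e+00
 -1.41719380e-05 -1.06125587e-01]
knob top 1054 z 0.141 rect [ 0.4546 -0.1797] [0.0292 0.029 ] 67.55
((0.454886257648468, -0.1796858310699463), 0.015074889175593853)
deck plane [-0.00470901 -0.00145892  0.09857614] 15916
```

View pics/wrist5.png

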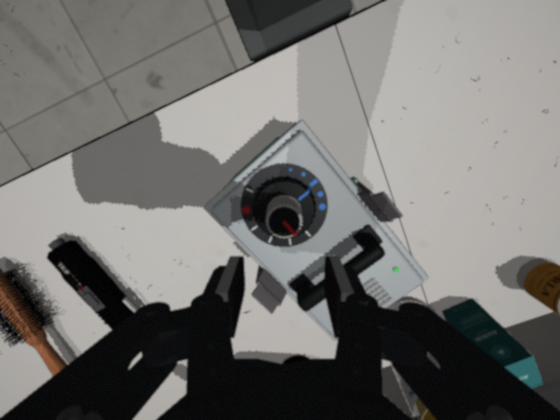

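Lid is level and home: deck at 0.0986 against 0.099 expected, with both latches over it. Knob is at (285,220), blue line at its mark. The knob centre lies within 0.6 mm of the TCP axis, so I descend and grip.

```bash
S='python3 -c "from station import arm;s=arm.get_state();print(s[\"position\"].round(4),s[\"wrist_force\"].round(1),s[\"ft_torque\"].round(2),s[\"eef_rot\"].round(3),s[\"opening\"])"'
python3 -m inch '[0,-0.02,-0.7,0,0,0,0,0,-0.8,0,0,0,0,0,-0.7,0,0,0,0,0,-0.5,0,0,0,0,0,-0.4,0,0,0,0,0,-0.24,0,0,0,0,0,0,0,0,0,0,0,0,0,0,0]' >/dev/null; eval $S
python3 -m inch '[0,0,0,0,0,0,0,0,0,0,0,0,0,0,0,0,0,0,0,0,0,0,0,0,0,0,0,0,0,0]' 1; eval $S
```

```text
[ 0.4552 -0.1799  0.292 ] [-0.5  0.7  0.5] [ 0.03 -0.01 -0.03] [-3.141e+00  1.000e-03  2.736e+00] 0.04254991680815777
time_s: 14.65
position: [0.4554, -0.1799, 0.2928]
eef_rot: [3.142, 0.003, 2.736]
wrist_force: [-0.8, 0.4, 6.0]
opening: 0.0266
finger_force: 60.1
[ 0.4554 -0.1799  0.2928] [-0.8  0.4  6. ] [0.22 0.03 0.06] [3.142e+00 3.000e-03 2.736e+00] 0.026572327977369588
```

```bash
S='python3 -c "from station import arm;s=arm.get_state();print(s[\"position\"].round(4),s[\"wrist_force\"].round(1),s[\"ft_torque\"].round(2),s[\"eef_rot\"].round(3),s[\"opening\"])"'
python3 -m inch '[0,0,0.03,0,0,-0.4,0,0,0,0,0,-0.7,0,0,0,0,0,-0.7,0,0,0,0,0,-0.7,0,0,0,0,0,0]' >/dev/null; eval $S
python3 - <<'E'
from h import *
c=arm.camera("wrist"); np.save('wrist6.npy',c,allow_pickle=True); cv2.imwrite('pics/wrist6.png',c["frame"][150:350,180:400].repeat(3,0).repeat(3,1))
E
```

```text
[ 0.4553 -0.1801  0.2928] [ 1.5 -0.5  2.7] [-0.06 -0.21 -0.05] [3.141e+00 2.000e-03 2.536e+00] 0.026496925709040716
```

View pics/wrist6.png

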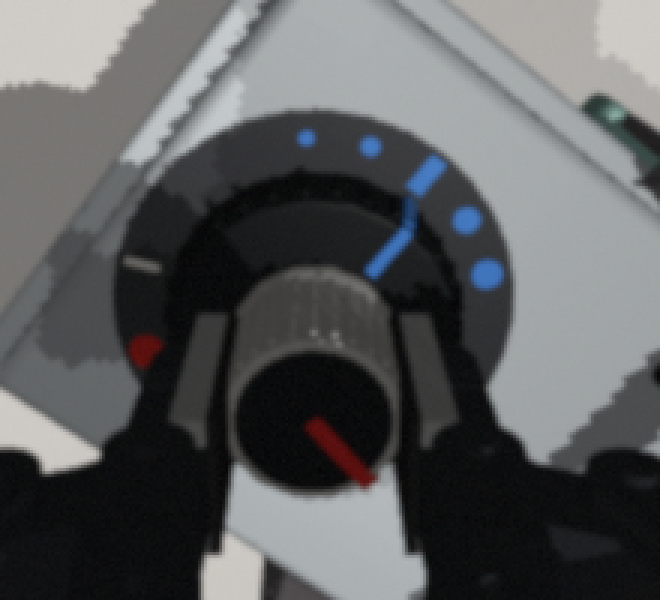

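The close view shows the pointer (310,420)-(370,485) and the ring's blue line (410,225) still in line with the wide mark (428,175). I continue and measure the pointer by ray casting.

```bash
cat >> h.py <<'E'
def cast(c,u,v,z):
    K=np.array(c["camera_matrix"]); d=np.stack([(u-K[0,2])/K[0,0],(v-K[1,2])/K[1,1],np.ones(len(u))],-1)@Rm(c).T
    e=np.array(c["eye"]); return (e+d*((z-e[2])/d[:,2])[:,None])[:,:2]
K0=np.array([.4549,-.1799])
def meas(c,yaw=np.radians(17.4)):
    hsv=cv2.cvtColor(c["frame"],cv2.COLOR_BGR2HSV); v,u=np.mgrid[:420,:560]; u=u.ravel();v=v.ravel()
    h=hsv.reshape(-1,3).astype(int); red=((h[:,0]<8)|(h[:,0]>172))&(h[:,1]>140)&(h[:,2]>50); blue=(h[:,0]>95)&(h[:,0]<125)&(h[:,1]>120)&(h[:,2]>60)
    def sel(m,z,r0,r1,lab,ref):
        q=cast(c,u[m],v[m],z)-K0; r=np.hypot(*q.T); q=q[(r>=r0)&(r<r1)]
        if len(q)<5: print(lab,'none'); return
        a=yaw+ref-np.arctan2(q[:,1],q[:,0]); a=np.angle(np.exp(1j*a).mean()); vx,vy,x0,y0=cv2.fitLine(q.astype(np.float32),2,0,.01,.01).ravel()
        if vx*q[:,0].mean()+vy*q[:,1].mean()<0: vx,vy=-vx,-vy
        b=np.angle(np.exp(1j*(yaw+ref-np.arctan2(vy,vx)))); print(lab,len(q),'cw angle',a.round(3),'line',b.round(3),'mean',q.mean(0).round(4))
    sel(red,.141,0,.016,'pointer',0); sel(red,.099,.026,.055,'dot',0); sel(blue,.113,.012,.028,'ring line',np.pi/2)
E
S='python3 -c "from station import arm;s=arm.get_state();print(s[\"position\"].round(4),s[\"wrist_force\"].round(1),s[\"ft_torque\"].round(2),s[\"eef_rot\"].round(3),s[\"opening\"])"'
python3 -m inch '[0,0,0,0,0,-0.7,0,0,0,0,0,-0.7,0,0,0,0,0,-0.7,0,0,0,0,0,-0.7,0,0,0,0,0,-0.7,0,0,0,0,0,-0.7,0,0,0,0,0,-0.7,0,0,0,0,0,-0.7,0,0,0,0,0,-0.7,0,0,0,0,0,-0.7,0,0,0,0,0,0]' >/dev/null; eval $S
python3 - <<'E'
from h import *
for f in ("wrist5","wrist6"): print(f); meas(np.load(f+'.npy',allow_pickle=True).item())
c=arm.camera("wrist"); np.save('wrist7.npy',c,allow_pickle=True); print(7); meas(c)
E
```

```text
[ 0.4551 -0.1803  0.2928] [-0.3 -2.6  4. ] [-0.34 -0.1  -0.07] [-3.142e+00  2.000e-03  1.977e+00] 0.026275749130442335
wrist5
pointer 74 cw angle 0.141 line 0.003 mean [0.0077 0.0017]
dot 76 cw angle 1.72 line 2.765 mean [ 0.0015 -0.024 ]
ring line 64 cw angle 0.013 line -0.031 mean [-0.0063  0.0211]
wrist6
pointer 179 cw angle 0.403 line 0.223 mean [ 0.007  -0.0003]
dot 269 cw angle 1.206 line -0.107 mean [ 0.0169 -0.0218]
ring line 147 cw angle 0.014 line -0.02 mean [-0.0062  0.0206]
7
pointer 181 cw angle 0.894 line 0.781 mean [ 0.0061 -0.0038]
dot 181 cw angle 1.321 line 0.781 mean [ 0.0186 -0.0294]
ring line 149 cw angle 0.023 line 0.005 mean [-0.006   0.0207]
```

```bash
S='python3 -c "from station import arm;s=arm.get_state();print(s[\"position\"].round(4),s[\"wrist_force\"].round(1),s[\"ft_torque\"].round(2),s[\"eef_rot\"].round(3),s[\"joints\"].round(2))"'
python3 -m inch '[0,0,0,0,0,-0.8,0,0,0,0,0,-0.8,0,0,0,0,0,-0.8,0,0,0,0,0,-0.8,0,0,0,0,0,-0.8,0,0,0,0,0,-0.8,0,0,0,0,0,-0.8,0,0,0,0,0,-0.8,0,0,0,0,0,-0.8,0,0,0,0,0,-0.8,0,0,0,0,0,-0.8,0,0,0,0,0,0]' >/dev/null; eval $S
python3 -m inch '[0,0,0,0,0,-0.8,0,0,0,0,0,-0.8,0,0,0,0,0,-0.8,0,0,0,0,0,-0.8,0,0,0,0,0,-0.8,0,0,0,0,0,-0.8,0,0,0,0,0,-0.8,0,0,0,0,0,-0.8,0,0,0,0,0,-0.8,0,0,0,0,0,-0.5,0,0,0,0,0,0,0,0,0,0,0,0]' >/dev/null; eval $S
python3 - <<'E'
from h import *
c=arm.camera("wrist"); np.save('wrist8.npy',c,allow_pickle=True); meas(c)
E
```

```text
[ 0.4546 -0.1803  0.2928] [-1.8 -1.6  6.5] [-0.39  0.37 -0.02] [-3.141e+00  2.000e-03  1.272e+00] [-0.51 -0.04 -0.21  1.4  -0.    1.36]
[ 0.4543 -0.18    0.2928] [-3.4 -0.7  6.4] [-0.3   0.58 -0.04] [-3.142e+00  2.000e-03  6.570e-01] [-0.51 -0.04 -0.21  1.4  -0.    1.97]
pointer 188 cw angle 2.036 line 2.099 mean [-0.0013 -0.0071]
dot 186 cw angle 2.619 line 2.093 mean [-0.0232 -0.0257]
ring line 148 cw angle 0.047 line 0.057 mean [-0.0056  0.0213]
```

```bash
python3 -m inch '[0,0,0,0,0,-0.7,0,0,0,0,0,-0.7,0,0,0,0,0,0,0,0,0,0,0,0]'
python3 -c "
from h import *
c=arm.camera('wrist'); meas(c)"
python3 -m inch '[0,0,0,0,0,0,0,0,0,0,0,0,0,0,0,0,0,0,0,0,0,0,0,0]' 0
python3 -m inch '[0,0,0.2,0,0,0,0,0,0.5,0,0,0,0,0,0.8,0,0,0,0,0,0.8,0,0,0,0,0,0.8,0,0,0,0,0,0,0,0,0]'
python3 - <<'E'
from h import *
c=arm.camera("wrist"); np.save('wrist9.npy',c,allow_pickle=True); cv2.imwrite('pics/wrist9.png',c["frame"][110:340,120:400].repeat(2,0).repeat(2,1)); meas(c)
P=pts(c);Z=P[...,2]; m=(Z>.134)&(Z<.15)&(np.hypot(P[...,0]-.4549,P[...,1]+.18)<.03); rect(m,P,'knob')
E
```

```text
time_s: 19.2
position: [0.4542, -0.18, 0.2928]
eef_rot: [3.142, 0.002, 0.545]
wrist_force: [-3.5, -1.6, 5.9]
opening: 0.0267
finger_force: 60.3
pointer 188 cw angle 2.137 line 2.211 mean [-0.002  -0.0068]
dot 186 cw angle 2.73 line 2.205 mean [-0.0258 -0.0229]
ring line 110 cw angle 0.06 line 0.062 mean [-0.0057  0.0228]
time_s: 19.65
position: [0.4548, -0.1796, 0.2916]
eef_rot: [-3.14, 0.0, 0.544]
wrist_force: [0.1, -0.2, -0.5]
opening: 0.0426
finger_force: 0.0
time_s: 20.25
position: [0.4557, -0.1802, 0.3898]
eef_rot: [3.135, -0.004, 0.544]
wrist_force: [0.5, -0.8, 0.3]
opening: 0.0425
finger_force: 0.0
pointer 101 cw angle 2.111 line 2.232 mean [-0.0019 -0.0066]
dot 76 cw angle 2.299 line 1.348 mean [-0.0131 -0.0303]
ring line 73 cw angle 0.035 line 0.075 mean [-0.0058  0.021 ]
knob 1068 z 0.1411 rect [ 0.4559 -0.1804] [0.0295 0.0289] 29.43
```

View pics/wrist9.png

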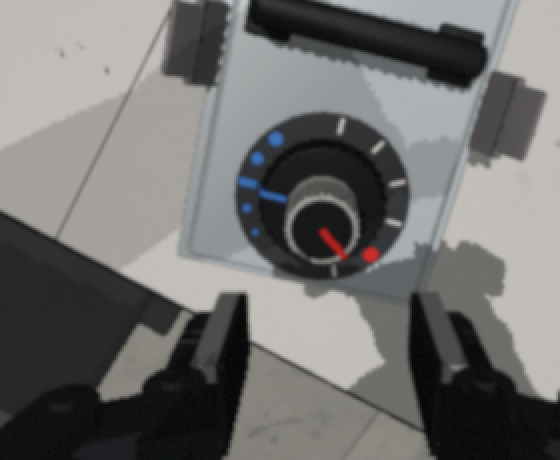

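Released. The pointer (345,257) points to the red dot (371,255), which appears offset by parallax, and the blue line (272,196) is near the mark (247,183). I compare dot and mark by their own rays.

Run:
```python
from h import *
for f in ("wrist5","wrist6","wrist8","wrist9"):
    c=np.load(f+'.npy',allow_pickle=True).item(); P=pts(c);Z=P[...,2]
    hsv=cv2.cvtColor(c["frame"],cv2.COLOR_BGR2HSV).astype(int); H,S,V=[hsv[...,i] for i in range(3)]
    red=((H<8)|(H>172))&(S>140)&(V>50); blue=(H>95)&(H<125)&(S>120)&(V>60)
    kt=(Z>.134)&(Z<.15)&(np.hypot(P[...,0]-.4549,P[...,1]+.18)<.03)
    ctr=np.array(cv2.minAreaRect(P[kt][:,:2].astype(np.float32))[0]); print(f,'ctr',ctr.round(4))
    for lab,m in (('red',red),('blue',blue)):
        m=m&(np.hypot(P[...,0]-.4549,P[...,1]+.18)<.05)
        if lab=='blue': parts=[('mark/dots',m&(Z<.107)),('ring',m&(Z>.109)&(Z<.12))]
        else: parts=[('dot',m&(Z<.11)),('ptr',m&(Z>.13))]
        for l,mm in parts:
            n,L,st,ce=cv2.connectedComponentsWithStats(mm.astype(np.uint8))
            for i in range(1,n):
                if st[i,4]<6: continue
                q=P[L==i][:,:2]-ctr; a=np.degrees(0)+np.radians(17.4)-np.arctan2(q[:,1].mean(),q[:,0].mean())
                w,vv=np.linalg.eigh(np.cov(q.T)); d=vv[:,1]*np.sign(vv[:,1]@q.mean(0)); b=np.radians(17.4)-np.arctan2(d[1],d[0])
                print(' ',l,st[i,4],'cw',round(a,3),'axis',round(b,3),'r',round(np.hypot(*q.mean(0)),4),'z',P[L==i][:,2].mean().round(4))
```

```text
wrist5 ctr [ 0.4546 -0.1797]
  dot 51 cw 2.182 axis -2.825 r 0.0358 z 0.0995
  ptr 69 cw 0.115 axis 0.013 r 0.0074 z 0.1415
  mark/dots 10 cw -2.275 axis -2.442 r 0.0344 z 0.0995
  mark/dots 17 cw -1.916 axis 2.917 r 0.0345 z 0.0996
  mark/dots 43 cw -1.553 axis -1.582 r 0.0339 z 0.0999
  mark/dots 29 cw -1.201 axis -2.217 r 0.0347 z 0.0992
  mark/dots 38 cw -0.849 axis -1.591 r 0.035 z 0.0994
  ring 64 cw -1.533 axis -1.565 r 0.0217 z 0.112
wrist6 ctr [ 0.4551 -0.1792]
  dot 88 cw 2.2 axis 1.459 r 0.0371 z 0.0995
  ptr 179 cw 0.428 axis 0.229 r 0.0065 z 0.1416
  mark/dots 31 cw -2.302 axis -1.337 r 0.0343 z 0.0994
  mark/dots 41 cw -1.941 axis -2.332 r 0.034 z 0.0993
  mark/dots 101 cw -1.576 axis -1.577 r 0.0338 z 0.0994
  mark/dots 18 cw -1.574 axis -0.183 r 0.0283 z 0.1042
  mark/dots 72 cw -1.214 axis -1.958 r 0.034 z 0.0995
  mark/dots 98 cw -0.849 axis -2.203 r 0.0341 z 0.0994
  ring 155 cw -1.564 axis -1.583 r 0.0211 z 0.1119
wrist8 ctr [ 0.4556 -0.1795]
  ptr 188 cw 2.107 axis 2.103 r 0.0074 z 0.1417
  mark/dots 112 cw -0.869 axis -0.35 r 0.034 z 0.0995
  mark/dots 83 cw -1.229 axis 0.081 r 0.0342 z 0.0996
  mark/dots 127 cw -1.591 axis -1.585 r 0.0332 z 0.1
  mark/dots 43 cw -1.946 axis 2.821 r 0.0346 z 0.0996
  mark/dots 6 cw -2.281 axis -2.77 r 0.0355 z 0.0995
  ring 141 cw -1.584 axis -1.605 r 0.0216 z 0.1121
wrist9 ctr [ 0.4559 -0.1804]
  dot 52 cw 2.215 axis -2.597 r 0.0353 z 0.0995
  ptr 97 cw 2.303 axis 2.224 r 0.0065 z 0.1415
  mark/dots 48 cw -0.884 axis -1.615 r 0.0349 z 0.0996
  mark/dots 39 cw -1.241 axis -2.699 r 0.0352 z 0.0997
  mark/dots 57 cw -1.593 axis -1.452 r 0.0342 z 0.0996
  mark/dots 20 cw -1.937 axis -2.717 r 0.0357 z 0.0996
  mark/dots 14 cw -2.28 axis -2.444 r 0.0355 z 0.0995
  ring 69 cw -1.584 axis -1.519 r 0.0222 z 0.1121
```

Ring is within 0.01–0.02 of its mark throughout. Pointer is about 2.2 by both the line and the turn count, the deck is still at home height and the gripper is clear.

```bash
python3 -c "
from station import arm
print(arm.hand_in())"
```

```text
the job is handed in; nothing more can be done
None
```

The job is handed in at about 20 s of the 61 s allowed. The lid is latched on the tub. The timer pointer measures about 2.2 rad, at the red dot. The power ring stayed within 0.02 rad of its blue mark in each check, and nothing else was touched.

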